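# Lock the spindle of a woodturner's indexing stand

## Task

Lock the spindle of the indexing stand: with the fingertips, push one of the two upright posts on the slotted disc to turn it until one of its two slots (either will do) lines up with the steel locking bar, then push the bar's crosshead from behind until the bar is fully home in the slot, with its crosshead up against the end of the guide. Only push: do not lift the bar out of its guide, and leave the other things on the bench where they are. Finish with the hand clear of everything.

Things in the scene. Friction and masses are not known exactly. Their poses are not given: they have to be found in the camera images.
- stand: Cream cast-iron indexing stand, bolted down (does not move). Origin: on the upright spindle axis at bench height; z up; its x axis runs from the locking bar towards the spindle: the bar lies on its -x side and is pushed along +x. Round foot of 78 mm radius, 12 mm high, with an arm 60 mm wide and 12 mm high on the -x side, reaching to x = -195 mm.
- guide_end (a point): On the stand (x = -122 mm, 42 mm above the bench): middle of the outer end of the bar's guide, two steel strips 15 mm apart from x = -122 to -82 mm, 10 mm wide, tops 42 mm above the bench, open above and at both ends. They stand on a flat-topped rail 42 mm wide, its top 30 mm above the bench, from x = -195 to -82 mm. The bar is home when its crosshead meets this end.
- disc (a joint): Angle (rad) of the slotted disc about the upright spindle axis, growing anticlockwise seen from above. At 0 and at pi (any whole multiple of pi) its slots point along the locking bar. It turns either way without a stop, against about 0.12 N m of friction, and stays where it is left. It starts between 0.5 and 2.64 rad, so the shorter way may be either direction.
- disc_centre (a point): Centre of the top face of the steel disc, on the spindle axis, 44 mm above the bench. Disc of 70 mm radius, 28 to 44 mm above the bench. Its x axis, turning with the disc, runs along the two opposite slots, each open at the rim, 18 mm wide, reaching in to 36 mm from the axis, its mouth bevelled to 32 mm wide. Its y axis points at post_left.
- finial_top (a point): Top of the turned wooden finial that stands on the middle of the disc and turns with it, 97 mm above the bench: up to 25 mm radius, on a dark faceplate of 28 mm radius and 8 mm thickness.
- post_left (a point): Centre of the top of one of the two alike upright steel posts on the disc, 57 mm from the spindle axis in the disc's +y direction (a quarter turn from the slots; at stand angle joint + pi/2 from the stand's x axis). Post 14 mm in diameter, standing 35 mm above the disc's top, its top 79 mm above the bench.
- post_right (a point): The same for the other post, 57 mm from the axis in the disc's -y direction (stand angle joint - pi/2). At the start it is the post on the far side of the spindle from the bar.
- lock_bar: Loose steel bar, about 0.22 kg, 12 mm wide, 14 mm high, lying in the guide with 1.5 mm play each side; slides along the stand's x axis with light friction (1 to 3 N). Origin: on its underside below the tip of its rounded nose, 30 mm above the bench; its x axis points out of the nose to the spindle. Nose at first 88 to 102 mm from the axis, clear of the disc; fully home 47 mm (stand x = -47 mm).
- bar_push (a point): Centre of the flat rear face of the bar's dark crosshead, 85 mm behind the nose and 43 mm above the bench: where to push, along the bar's +x. Crosshead 34 mm wide, 26 mm high (30 to 56 mm above the bench), 10 mm thick, from 75 to 85 mm behind the nose. The rail's flat top runs on behind and below it, at 30 mm.
- chuck_key: Bystander: loose steel T-shaped chuck key lying on the bench, about 100 mm long with an 80 mm crossbar, 14 mm high; origin near its middle at bench height.
- wax_tin: Bystander: loose round metal tin, 72 mm across and 45 mm high; origin under its centre.
- drawer_knob: Bystander: loose turned wooden knob, 42 mm across and 44 mm high; origin under its centre.
- turned_bowl: Bystander: loose small turned wooden bowl, 110 mm across and 45 mm high; origin under its centre.

How it is judged:
On the way, in this order (a step that is already met when the one before it is completed fails the run):
1. a slot of the disc is turned into line with the locking bar (angle between the x axis of disc_centre and the x axis of stand, either way round below 0.12 rad), for 0.1 s.
2. the locking bar is pushed home into the slot (x of lock_bar in the frame of stand above -0.054 m), for 0.2 s.
At the end, for the whole second after the job is handed in: The bar lies at rest and level in its guide and in a slot of the disc, its nose no more than 54 mm from the spindle axis (within 7 mm of fully home), and the slots point along the bar within 0.12 rad; the robot touches nothing (x of lock_bar in the frame of stand above -0.054 m and angle between the x axis of each of disc_centre, lock_bar and the x axis of stand, either way round below 0.12 rad and y of lock_bar in the frame of stand between -0.006 and 0.006 m and z of lock_bar in the frame of stand below 0.036 m and angle between lock_bar's own z axis and vertical below 0.1 rad and linear speed of lock_bar below 0.01 m/s).
It fails at once if the locking bar is lifted 15 mm or more above its rail (height (world z) of lock_bar above 0.045 m).
It fails at once if the chuck key is moved by more than 20 mm (distance of chuck_key from where it was at the start of the episode above 0.02 m).
It fails at once if the wax tin is moved by more than 20 mm (distance of wax_tin from where it was at the start of the episode above 0.02 m).
It fails at once if the drawer knob is moved by more than 20 mm (distance of drawer_knob from where it was at the start of the episode above 0.02 m).
It fails at once if the turned bowl is moved by more than 20 mm (distance of turned_bowl from where it was at the start of the episode above 0.02 m).
It also fails if it takes over 54 s, if anything falls off the work surface, if the arm or the gripper's body presses on something with over 40 N, if the wrist force passes 120 N, or if a joint passes its speed limit or range.

## Robot

A 6-joint arm with a two-finger parallel gripper is mounted at the origin on the work surface. World frame = base frame: x ahead of the robot, y to its left, z up, the work surface at z = 0. Lengths are in m, angles in rad, forces in N, time in s.
With the tool pointing down it reaches from about 0.35 to 0.775 m from the base axis. Payload 5.5 kg.
Tool frame: the origin (TCP) lies between the finger pads; the fingertips stand 19 mm ahead of it and the grasp point (between the pads) is the TCP; z points along the fingers, x is the direction in which the jaws open and shut, and the axes are right-handed (so a half turn about z gives the same grasp; the last joint's range is limited). The gripper opens to 85 mm and grips with 20 to 120 N. Pads are 22 mm wide; open, the fingers measure 114 mm over their backs; the gripper's body (76 mm by 85 mm) begins 54 mm behind the grasp point. The pads swing forward as they close: fully open they stand 13 mm farther back than shut.
Start: joints at [1.203, 0.313, 0.046, 1.304, 0, 1.431], TCP at [0.13, 0.56, 0.25] pointing down, gripper open.
Joint ranges: [-2.76, 2.76], [-0.86, 1.69], [-1.03, 1.26], [-2.2, 2.34], [-1.47, 1.5], [-3.14, 3.14]. Speed limits (rad/s): [2.57, 2.57, 3.14, 3.14, 3.14, 3.14].

## Interface

Orientations are given as a unit quaternion [w, x, y, z].
In Python, from workcell import env gives the robot as it stands. The module is installed in compiled form; this text tells all that it offers.
- The arm moves only by the tool carry_out, never from a script. Its argument "steps" is a list of rows, each a list of 7 numbers: the gripper command: -1 is shut, 1 is fully open, values between are in proportion, then the shift along the tool's x, y, z in m, then the turn, a rotation vector about the tool's x, y, z in rad. A call has 1 to 20 rows; each row shifts and turns the commanded pose from where the row before left it, along the tool's axes as they then stand; what a row does not reach is not made up. A row lasts 1/8 s, in which the tool goes at most 62.5 mm and 10.7 degrees, less where a joint would pass 70% of its speed; a pose out of reach is approached as far as the arm can. A call with a gripper value outside its range is refused whole. The fingers move at their own pace and stop on an object; "grip_force" is the grip in N (left out, the last holds). Time passes only in rows, so rows that do not move let the fingers close. It gives the time, the measured TCP pose, the force and the opening at its end, in the units of the state.
- env.get_state(): the state, without advancing time (a new reading comes with each control period).
- env.read_camera(name): name is "side" or "top" or "wrist"; returns a dict with "color" (400x640x3 uint8, red, green, blue), "K" (3x3 intrinsics, pixels), "dist" ([k1, k2, p1, p2, k3] as OpenCV has them; the pictures are not rectified), "R" (3x3) and "t" (3): a world point X has camera coordinates R X + t. Camera axes: x right, y down, z forward; pixel columns grow to the right and rows downward; lengths in m; the calibration is good to about 2 mm. A picture is of the moment at which its call begins. There is no depth.
- env.hand_in(): hands the job in, once; it reports no verdict.
The state is a dict: "clock": time; "joint_pos": joint angles; "qvel": joint speeds; "tau": joint torques, N m; "tcp_pos": TCP position; "orientation": TCP orientation; "wrist_force": force on the tool from outside, world axes, zero at the start; "ft_torque": the same for the moment, N m; "finger_gap": finger opening in m.
Only numpy, scipy, OpenCV 4.12 (cv2) and the standard library are available. Lean on these libraries where they do the work, as an engineer would, in place of code of your own. Each camera call takes 0.05 s, during which the arm holds its last target. There are 200 camera calls.

## Working session

There is one attempt and no reset: what is moved stays moved. The work goes in short steps, Python scripts to look and compute and a tool call to move; the robot and the scene stay as the last step left them, time stands still between calls to the robot, and variables do not carry over. Pictures are saved under pics/ and viewed, about 8 in all and at most 12, crops included, and the job is handed in when it is done.

Besides the shell and the picture viewer there is one more tool, called after "Request:" by a JSON object that holds its "fn" and its "kwargs". carry_out: Moves the arm, as the interface text tells. Its arguments: {"type":"object","properties":{"steps":{"type":"array","items":{"type":"array","items":{"type":"number"}}},"grip_force":{"type":"number"}},"required":["steps"]}

```bash
mkdir -p pics; cat > h.py <<'E'
import numpy as np, cv2
from workcell import env
def snap(n,f):
    c=env.read_camera(n); cv2.imwrite('pics/'+f,c['color'][:,:,::-1]); np.savez('pics/'+f[:-4]+'.npz',**c); return c
def load(f): return np.load('pics/'+f+'.npz')
def ray(c,u,v,z):
    p=cv2.undistortPoints(np.array([[[u,v]]],float),c['K'],c['dist'])[0,0]
    d=c['R'].T@np.array([p[0],p[1],1]); o=-c['R'].T@c['t']; return o+d*(z-o[2])/d[2]
def proj(c,X):
    return cv2.projectPoints(np.array(X,float).reshape(-1,3),cv2.Rodrigues(c['R'])[0],c['t'],c['K'],c['dist'])[0][:,0]
E
python3 - <<'E'
from h import *
snap('top','top0.png'); snap('side','side0.png')
s=env.get_state(); print(s)
E
```

```text
{'clock': 0.1, 'joint_pos': array([1.20343116e+00, 3.13931560e-01, 4.50995018e-02, 1.30361242e+00,
       4.55316086e-06, 1.43117871e+00]), 'qvel': array([-0.00141667,  0.00079314,  0.00403425,  0.001822  , -0.0007575 ,
        0.00335275]), 'tau': array([ 2.32833991e-03, -4.81728387e+01,  2.99242562e+01,  1.28176771e-02,
       -1.07698261e-04, -1.39938894e-05]), 'tcp_pos': array([0.12968921, 0.55974646, 0.24949729]), 'orientation': array([ 4.15989735e-04,  7.82873867e-01,  6.22179901e-01, -7.11375706e-04]), 'wrist_force': array([ 0.06822147,  0.32739202, -0.28224838]), 'ft_torque': array([-0.03939071, -0.03684241,  0.02297644]), 'finger_gap': 0.08518564449387678}
```

View pics/top0.png

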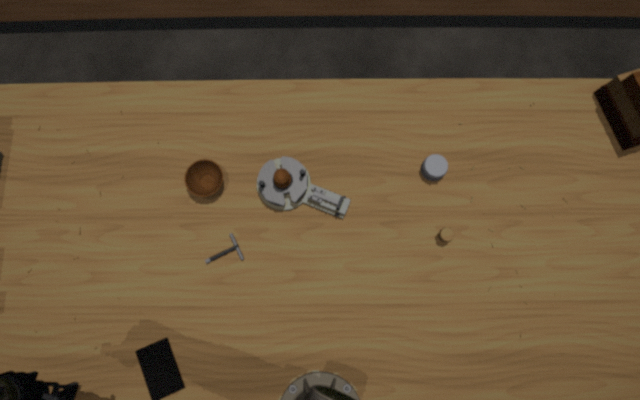

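View pics/side0.png

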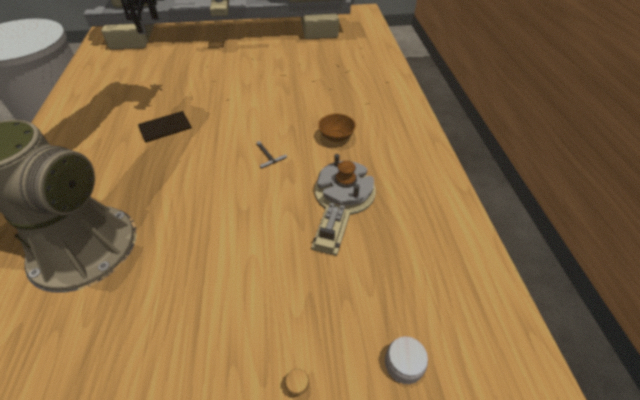

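The top view shows the stand with its disc near (284,180) and the bar arm running to (345,208). The bowl is at (204,178), the key at (225,250), the tin at (434,167) and the knob at (445,236). The side view agrees. Next I'll zoom in on the stand.

```bash
python3 - <<'E'
from h import *
a=cv2.imread('pics/top0.png')[145:230,240:365]; b=cv2.imread('pics/side0.png')[140:260,295:395]
a=cv2.resize(a,None,fx=5.5,fy=5.5,interpolation=cv2.INTER_CUBIC)
a=cv2.convertScaleAbs(a,alpha=1.3)
cv2.imwrite('pics/z0.png',a)
c=load('top0')
for n,u,v,z in [('disc',284,183,.044),('armend',345,208,.03),('bowl',204,178,.045),('key',225,250,.01),('tin',434,167,.045),('knob',445,236,.044)]: print(n,ray(c,u,v,z).round(3))
E
```

```text
disc [0.612 0.091 0.044]
armend [ 0.542 -0.077  0.03 ]
bowl [0.629 0.315 0.045]
key [0.431 0.256 0.01 ]
tin [ 0.654 -0.33   0.045]
knob [ 0.458 -0.346  0.044]
```

View pics/z0.png

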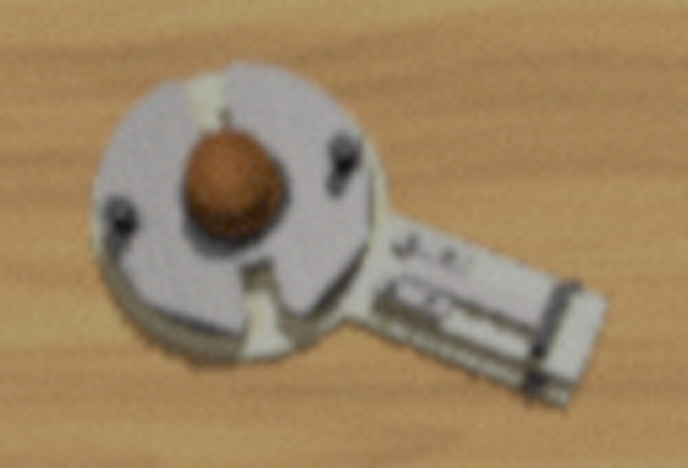

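The zoom shows slots at the top (210,95) and bottom (262,320). The post tops are at (123,213) and (345,150), and the crosshead runs from (568,285) to (535,390).

```bash
python3 - <<'E'
from h import *
c=load('top0'); f=lambda u,v,z: ray(c,240+(u+.5)/5.5-.5,145+(v+.5)/5.5-.5,z)
pl=f(123,213,.079);pr=f(345,150,.079);m=(pl+pr)/2
x1=f(568,285,.056);x2=f(535,390,.056)
s1=f(208,85,.044);s2=f(262,335,.036)
e=(f(607,298,.03)+f(568,405,.03))/2
print('posts',pl,pr,np.linalg.norm(pl-pr),'mid',m,'xh',x1,x2,(x1+x2)/2,np.linalg.norm(x1-x2),'end',e)
d=m-e; ya=np.arctan2(d[1],d[0]);print('yaw',ya,np.linalg.norm(d[:2]))
d2=m-(x1+x2)/2; print('yaw xh',np.arctan2(d2[1],d2[0]),np.linalg.norm(d2[:2]))
dp=pl-pr; print('post axis',np.arctan2(dp[1],dp[0]),'slot',np.arctan2(*(s1-s2)[1::-1]))
E
```

```text
posts [0.60234013 0.14836515 0.079     ] [0.63331224 0.03938231 0.079     ] 0.11329841611465905 mid [0.61782619 0.09387373 0.079     ] xh [ 0.56913652 -0.07046122  0.056     ] [ 0.51621802 -0.05291404  0.056     ] [ 0.54267727 -0.06168763  0.056     ] 0.0557518726732881 end [ 0.5408449  -0.08123219  0.03      ]
yaw 1.1566020475755188 0.19128042913332158
yaw xh 1.12077436171333 0.17276196365559796
post axis 1.847688476897138 slot 0.21032224050906886
```

Request:
{"fn": "carry_out", "kwargs": {"steps": [[-1,-0.0304,0.0425,0,0,0,0],[-1,-0.0304,0.0425,0,0,0,0],[-1,-0.0304,0.0425,0,0,0,0],[-1,-0.0304,0.0425,0,0,0,0],[-1,-0.0304,0.0425,0,0,0,0],[-1,-0.0304,0.0425,0,0,0,0],[-1,-0.0304,0.0425,0,0,0,0],[-1,-0.0304,0.0425,0,0,0,0],[-1,-0.0304,0.0425,0,0,0,0],[-1,-0.0304,0.0425,0,0,0,0],[-1,-0.0304,0.0425,0,0,0,0],[-1,-0.0304,0.0425,0,0,0,0],[-1,-0.0304,0.0425,0,0,0,0],[-1,0,0,0,0,0,0.184],[-1,0,0,0,0,0,0.184],[-1,0,0,0,0,0,0.184],[-1,0,0,0,0,0,0.184],[-1,0,0,0,0,0,0.184],[-1,0,0,0,0,0,0.184],[-1,0,0,0,0,0,0.184]]}}

```text
clock: 2.6
tcp_pos: [0.5785, 0.0504, 0.2497]
orientation: [-0.0, 1.0, 0.024, -0.001]
wrist_force: [0.3, 1.0, 0.1]
finger_gap: 0.0001
```

```bash
python3 - <<'E'
from h import *
snap('wrist','w1.png'); s=env.get_state(); print(s['tcp_pos'],s['orientation'],s['clock'],s['joint_pos'])
E
```

```text
[0.57854994 0.0504161  0.24973523] [-7.81015026e-05  9.99763031e-01  2.17614013e-02 -5.63418485e-04] 2.65 [-5.13074892e-02  3.25567885e-01  6.19462367e-02  1.30830991e+00
  7.35207559e-05  1.47596255e+00]
```

View pics/w1.png

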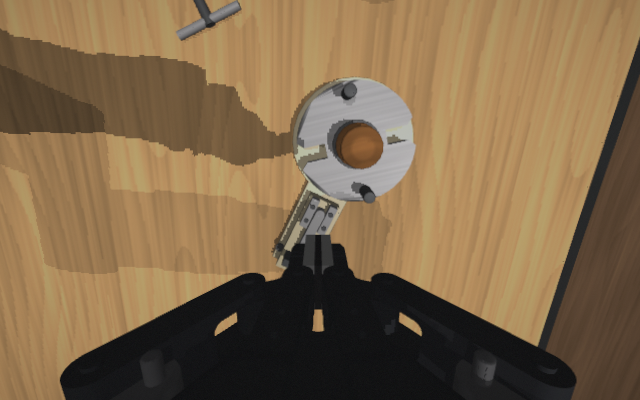

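```bash
python3 - <<'E'
from h import *
a=cv2.imread('pics/w1.png')[70:275,265:425]
cv2.imwrite('pics/z1.png',cv2.convertScaleAbs(cv2.resize(a,None,fx=2.9,fy=2.9,interpolation=cv2.INTER_CUBIC),alpha=1.2))
c=load('w1'); pl=ray(c,369,197,.079);pr=ray(c,349,89,.079)
print(pl,pr,(pl+pr)/2,np.linalg.norm(pl-pr),np.arctan2(*(pr-pl)[1::-1]), -c['R'].T@c['t'])
E
```

```text
[0.63627941 0.04236758 0.079     ] [0.60510031 0.15236152 0.079     ] [0.62068986 0.09736455 0.079     ] 0.11432761707734755 1.8470124012427172 [0.57576127 0.12046501 0.37346871]
```

View pics/z1.png

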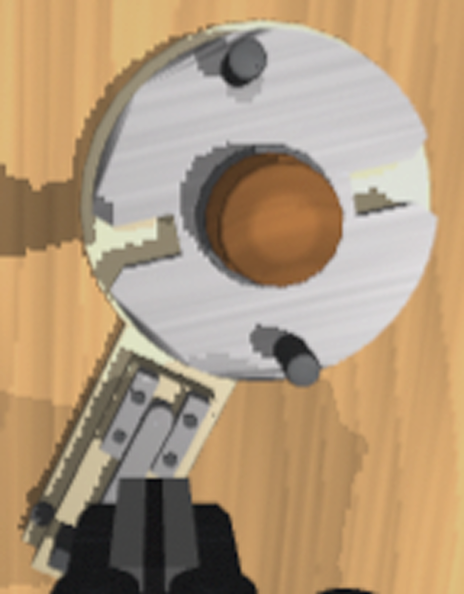

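The close view shows the post tops at (369,197) and (349,90), and the guide strips with their screws.

```bash
python3 - <<'E'
from h import *
c=load('w1'); f=lambda u,v,z: ray(c,265+(u+.5)/2.9-.5,70+(v+.5)/2.9-.5,z)
A=[f(*p,.042) for p in [(138,397),(119,436),(190,420),(170,459)]]
d=(A[0]-A[1]+A[2]-A[3]); m1=(A[0]+A[2])/2; m2=(A[1]+A[3])/2; ax=np.array([.6205,.097,.042])
print(np.arctan2(d[1],d[0]),np.linalg.norm(A[0]-A[2]))
for m in(m1,m2): e=ax-m; print(m,np.arctan2(e[1],e[0]),np.linalg.norm(e))
n=f(160,406,.044); e=ax-n; print('nose',n,np.linalg.norm(e[:2]))
E
```

```text
1.1797898831231235 0.025042549631810296
[0.58540439 0.01183329 0.042     ] 1.1799186171693863 0.09211444085217176
[ 0.57775619 -0.00671987  0.042     ] 1.1798955885340705 0.1121821917460633
nose [0.58350776 0.01355852 0.044     ] 0.091273801366718
```

Request:
{"fn": "carry_out", "kwargs": {"steps": [[-1,0.011,0.0056,0,0,0,0],[-1,0.011,0.0056,0,0,0,0],[-1,0,0,0.045,0,0,0],[-1,0,0,0.045,0,0,0],[-1,0,0,0.045,0,0,0],[-1,0,0,0.023,0,0,0],[-1,0,0,0.02,0,0,0],[-1,0,0,0,0,0,0],[-1,0.0057,0.0019,0,0,0,0],[-1,0.0058,0.0013,0,0,0,0],[-1,0.006,0.0007,0,0,0,-0.1],[-1,0.006,0.0007,0,0,0,-0.1],[-1,0.006,0.0007,0,0,0,-0.1],[-1,0.006,0.0007,0,0,0,-0.1],[-1,0.006,0.0007,0,0,0,-0.1],[-1,0.006,0.0007,0,0,0,-0.1],[-1,0,0,0,0,0,0]]}}

```text
clock: 4.78
tcp_pos: [0.6493, 0.0445, 0.0732]
orientation: [0.0, 0.947, 0.321, 0.001]
wrist_force: [-0.9, 0.7, 0.1]
finger_gap: 0.0
```

```bash
python3 - <<'E'
from h import *
snap('wrist','w2.png'); s=env.get_state(); p=s['tcp_pos'];print(p,s['orientation'],s['clock'],s['wrist_force'])
e=p[:2]-[.6205,.097]; print(np.hypot(*e),np.arctan2(e[1],e[0]))
a=cv2.imread('pics/w2.png'); cv2.imwrite('pics/w2b.png',cv2.convertScaleAbs(a,alpha=1.2))
E
```

```text
[0.64908162 0.0445436  0.07301049] [2.11057343e-04 9.47113746e-01 3.20896986e-01 7.94812891e-04] 4.825 [ 0.34050323 -0.23966406  0.58960166]
0.05973761739582174 -1.0719046780268664
```

View pics/w2b.png

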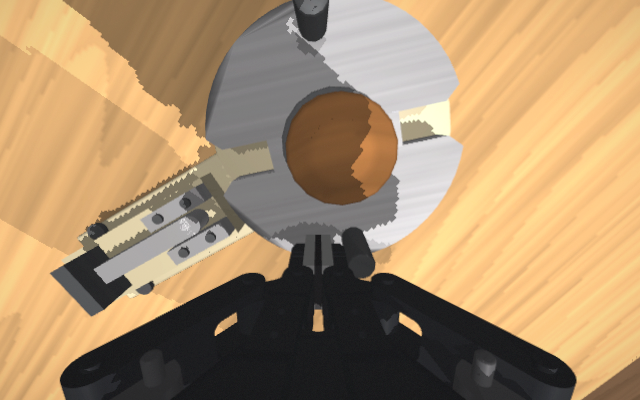

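The view shows the fist behind post_left. The slots run from about (248,161) to (428,122), the bar nose is at (205,218), and the slot still has to turn further anticlockwise.

```bash
python3 - <<'E'
from h import *
c=load('w2'); f=lambda u,v,z: ray(c,u,v,z)[:2]
ang=lambda d: np.arctan2(d[1],d[0])
print('R',f(313,5,.079),'L',f(361,266,.079)); pr=f(313,5,.079);pl=f(361,266,.079)
print(ang(pr-pl),np.hypot(*(pr-pl)),(pr+pl)/2)
# left slot edges z .044 ; corners inner (272,147),(274,170)
i=f(273,158,.044); print('inner',i, ang(i-np.array([.6205,.097]))+0, np.hypot(*(i-[.6205,.097])))
A=[f(*p,.042) for p in [(185,203),(157,219),(210,238),(183,252)]]
d=A[0]-A[1]+A[2]-A[3]; print('bar yaw',ang(d), ang(np.array([.6205,.097])-sum(A)/4))
E
```

```text
R [0.58098511 0.13159986] L [0.66428619 0.05996083]
2.431320984129228 0.10986910158727169 [0.62263565 0.09578034]
inner [0.59977922 0.0695254 ] -2.2169667740894337 0.03441227147872762
bar yaw 1.1520404828561284 1.1811341050521609
```

Request:
{"fn": "carry_out", "kwargs": {"steps": [[-1,0.006,0.0007,0,0,0,-0.1],[-1,0.006,0.0007,0,0,0,-0.1],[-1,0.0036,0.0004,0,0,0,-0.06],[-1,0,0,0,0,0,0]]}}

```text
clock: 5.32
tcp_pos: [0.6612, 0.0536, 0.0727]
orientation: [0.0, 0.898, 0.441, 0.0]
wrist_force: [0.0, 0.4, -0.9]
finger_gap: 0.0001
```

```bash
python3 - <<'E'
from h import *
snap('wrist','w3.png'); s=env.get_state(); p=s['tcp_pos'];print(p,s['orientation'],s['clock'],s['wrist_force'])
e=p[:2]-[.6205,.097]; print(np.hypot(*e),np.arctan2(e[1],e[0]))
a=cv2.imread('pics/w3.png'); cv2.imwrite('pics/w3b.png',cv2.convertScaleAbs(cv2.resize(a[0:320,40:480],None,fx=1.8,fy=1.8),alpha=1.2))
E
```

```text
[0.66115119 0.0536898  0.07261022] [1.16830494e-04 8.97623172e-01 4.40763532e-01 3.69696000e-04] 5.375 [ 0.00130348 -0.02799062  0.55212983]
0.05939943023453598 -0.817057084458439
```

View pics/w3b.png

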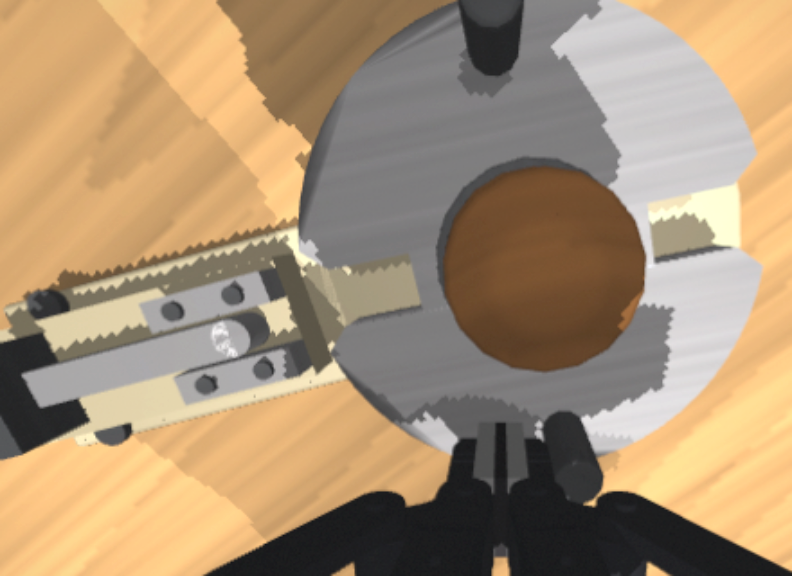

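```bash
python3 - <<'E'
from h import *
c=load('w3'); f=lambda u,v,z: ray(c,40+(u+.5)/1.8-.5,(v+.5)/1.8-.5,z)[:2]
ang=lambda d: np.arctan2(d[1],d[0]); ax=np.array([.6205,.097])
i=f(417,281,.044); o=f(654,234,.044); print('inner',ang(ax-i),np.hypot(*(ax-i)),'outer',np.hypot(*(o-ax)),'both',ang(o-i),(i+o)/2)
print('lower edge',ang(f(421,306,.044)-f(358,323,.044)),'right lower',ang(f(745,243,.044)-f(657,263,.044)))
S=[f(*p,.042) for p in [(232,295),(172,311),(263,370),(206,384)]]
d=S[0]-S[1]+S[2]-S[3]; print('guide',ang(d),'to axis',ang((i+o)/2-sum(S)/4))
print('bar edge',ang(f(268,335,.044)-f(38,406,.044)),ang(f(225,318,.044)-f(25,374,.044)))
# cross: crosshead
print('xh?',f(20,397,.056))
E
```

```text
inner 1.1314852295232247 0.035233048778574964 outer 0.03727077386019815 both 1.106694532770602 [0.62173718 0.09752042]
lower edge 1.177128579942559 right lower 1.1375838365225814
guide 1.163053615639365 to axis 1.1703068498631666
bar edge 1.210996094102158 1.1823737693394583
xh? [ 0.55972499 -0.04855581]
```

Request:
{"fn": "carry_out", "kwargs": {"steps": [[-1,0.0024,0.0003,0,0,0,-0.04],[-1,0,0,0,0,0,0],[-1,-0.01,0,0,0,0,0],[-1,-0.01,0,-0.01,0,0,0],[-1,0,0,-0.05,0,0,-0.1],[-1,0,0,-0.05,0,0,-0.117],[-1,-0.04,0,-0.02,0,0,0],[-1,-0.04,0,0,0,0,0],[-1,-0.04,0,0,0,0,0],[-1,-0.04,0,0,0,0,0],[-1,0,0,0,0,0,0]]}}

```text
clock: 6.75
tcp_pos: [0.5876, -0.111, 0.2032]
orientation: [0.0, 0.834, 0.551, 0.0]
wrist_force: [0.8, 0.1, -1.2]
finger_gap: -0.0001
```

```bash
python3 - <<'E'
from h import *
snap('wrist','w4.png'); s=env.get_state(); p=s['tcp_pos'];q=s['orientation'];print(p,q,s['clock'],2*np.arctan2(q[2],q[1]))
e=p[:2]-[.6205,.097]; y=1.17; print('stand xy',e@[np.cos(y),np.sin(y)],e@[-np.sin(y),np.cos(y)])
a=cv2.imread('pics/w4.png'); cv2.imwrite('pics/w4b.png',cv2.convertScaleAbs(a,alpha=1.2))
E
```

```text
[ 0.5882011  -0.10971576  0.20307858] [1.27708134e-04 8.34000438e-01 5.51763590e-01 4.39248942e-04] 6.8 1.168954893573533
stand xy -0.20293512858839635 -0.05091126956288246
```

View pics/w4b.png

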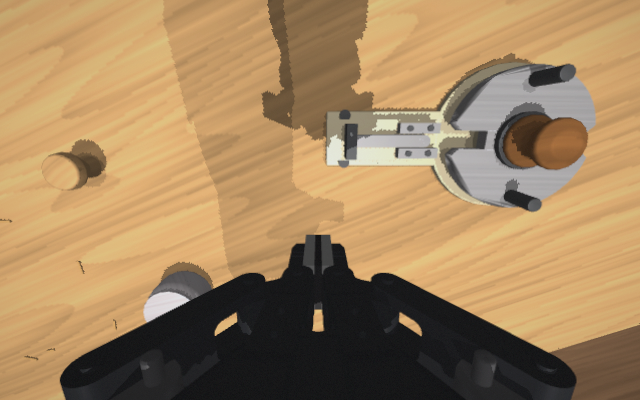

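The slot is now visually in line with the bar. The crosshead is at (351,140), the slot's inner end at (486,139), and the post tops at (568,72) and (533,204).

```bash
python3 - <<'E'
from h import *
c=load('w4'); f=lambda u,v,z: ray(c,u,v,z)[:2]
ang=lambda d: np.arctan2(d[1],d[0])
pr=f(568,72,.079);pl=f(533,204.5,.079);ax=(pr+pl)/2
print('posts',pr,pl,np.hypot(*(pr-pl)),'ax',ax,'slot',ang(pr-pl)-np.pi/2)
S=[f(*p,.042) for p in [(431,128),(410,128),(428,153),(406,153)]]; g=sum(S)/4
print('guide',ang(S[0]-S[1]+S[2]-S[3]),'to ax',ang(ax-g)); i=f(486,139.5,.044); print('inner',ang(ax-i))
y=1.17; s=env.get_state()['tcp_pos'][:2]
for n,p in [('xh rear',f(346,140.5,.056)),('guide',g),('inner',i),('ax',ax),('ax0',np.array([.6205,.097]))]:
  d=p-s; print(n,d@[np.cos(y),np.sin(y)],d@[-np.sin(y),np.cos(y)])
E
```

```text
posts [0.56917853 0.12002308] [0.67214606 0.07219203] 0.11353467153478931 ax [0.6206623  0.09610756] slot 1.1359288156401632
guide 1.1672343653735497 to ax 1.1742952712464276
inner 1.1519912439456248
xh rear 0.026214206126007604 0.051258914386282155
guide 0.10109938340271822 0.049979486203065276
inner 0.16741250119677553 0.05103977172928979
ax 0.20217673137596773 0.05041364349945726
ax0 0.20293512858839635 0.05091126956288246
```

Request:
{"fn": "carry_out", "kwargs": {"steps": [[-1,-0.007,-0.025,0,0,0,0],[-1,-0.007,-0.026,0,0,0,0],[-1,0,0,0.04,0,0,0],[-1,0,0,0.04,0,0,0],[-1,0,0,0.04,0,0,0],[-1,0,0,0.026,0,0,0],[-1,0,0,0,0,0,0],[-1,0.007,0,0,0,0,0],[-1,0.007,0,0,0,0,0],[-1,0.007,0,0,0,0,0],[-1,0.007,0,0,0,0,0],[-1,0.007,0,0,0,0,0],[-1,0.007,0,0,0,0,0],[-1,0.007,0,0,0,0,0],[-1,0.007,0,0,0,0,0]]}}

```text
clock: 8.68
tcp_pos: [0.5584, -0.0495, 0.0563]
orientation: [0.0, 0.833, 0.553, -0.0]
wrist_force: [-0.4, -3.1, 1.9]
finger_gap: 0.0003
```

```bash
python3 - <<'E'
from h import *
snap('wrist','w5.png'); s=env.get_state(); p=s['tcp_pos'];print(p,s['clock'],s['wrist_force'])
e=p[:2]-[.6205,.097]; y=1.17; print('stand xy',e@[np.cos(y),np.sin(y)],e@[-np.sin(y),np.cos(y)])
a=cv2.imread('pics/w5.png'); cv2.imwrite('pics/w5b.png',cv2.convertScaleAbs(a,alpha=1.2))
E
```

```text
[ 0.55865495 -0.04861152  0.05625476] 8.725 [ 0.47320436 -0.04340698  1.53081069]
stand xy -0.1582008441624881 0.00013328215033061677
```

View pics/w5b.png

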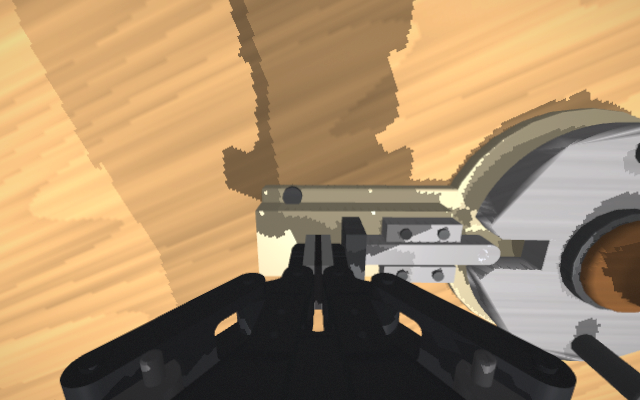

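The nose (500,253) is entering the slot mouth in line, and the crosshead (355,245) still has a gap to the guide end (383,245). I'll push on.

Request:
{"fn": "carry_out", "kwargs": {"steps": [[-1,0.005,0,0,0,0,0],[-1,0.005,0,0,0,0,0],[-1,0.002,0,0,0,0,0],[-1,0.002,0,0,0,0,0]]}}

```text
clock: 9.22
tcp_pos: [0.5635, -0.037, 0.0562]
orientation: [0.0, 0.833, 0.553, -0.0]
wrist_force: [-2.2, -6.5, 3.4]
finger_gap: 0.0
```

Request:
{"fn": "carry_out", "kwargs": {"steps": [[-1,0.0015,0,0,0,0,0],[-1,0.0015,0,0,0,0,0]]}}

```text
clock: 9.48
tcp_pos: [0.5635, -0.0367, 0.0563]
orientation: [0.002, 0.834, 0.552, -0.003]
wrist_force: [-6.9, -13.7, 5.0]
finger_gap: -0.0002
```

The force is rising with no motion at stand x of about -0.145, which is the expected home position. I'll back off and check.

Request:
{"fn": "carry_out", "kwargs": {"steps": [[-1,-0.01,0,0,0,0,0],[-1,-0.015,0,0,0,0,0],[-1,-0.02,0,0,0,0,0],[-1,0,0,-0.04,0,0,0],[-1,0,0,-0.05,0,0,0],[-1,0,0,-0.05,0,0,0],[-1,-0.02,0.03,0,0,0,0],[-1,0,0.03,0,0,0,0],[-1,0,0,0,0,0,0],[-1,0,0,0,0,0,0]]}}

```text
clock: 10.72
tcp_pos: [0.5939, -0.1177, 0.1957]
orientation: [-0.001, 0.833, 0.553, -0.0]
wrist_force: [-0.7, 0.6, 0.1]
finger_gap: 0.0
```

```bash
python3 - <<'E'
from h import *
snap('wrist','w6.png'); s=env.get_state(); print(s['tcp_pos'],s['clock'],s['wrist_force'])
a=cv2.imread('pics/w6.png')[30:260,270:640]; cv2.imwrite('pics/w6b.png',cv2.convertScaleAbs(cv2.resize(a,None,fx=2.1,fy=2.1,interpolation=cv2.INTER_CUBIC),alpha=1.2))
E
```

```text
[ 0.59379555 -0.11737553  0.19589084] 10.775 [-0.24277704  0.50723395 -0.22444828]
```

View pics/w6b.png

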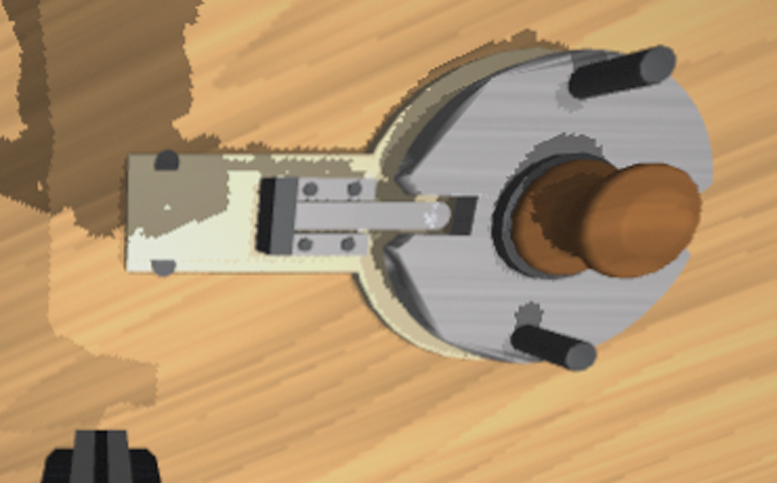

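The crosshead is against the guide end. The nose at crop (452,214) is about 11 mm short of the slot's inner end, as expected when home, and the hand is clear.

```bash
python3 -c "
from h import *
print(env.hand_in())"
```

```text
the job is handed in; nothing more can be done
None
```

The spindle is locked and the job is handed in at about 10.8 s, well inside the 54 s limit. `hand_in` gave no verdict.

- **What I did:** With shut fingertips I pushed `post_left` about 0.9 rad anticlockwise until a slot faced the bar. I then pushed the crosshead along the guide until it stopped, with the wrist force rising to about 16 N, and backed the hand off and up.
- **Position of the bar:** In the last picture the crosshead is up against the guide end. The nose is about 11 mm from the slot's inner end, which matches a nose position of about 47 mm from the axis.
- **Slot angle:** Before I pushed the bar in, different features put the slot 0.02 to 0.03 rad short of the bar's line. They disagreed with each other by about 0.02 rad, and all are well inside the 0.12 rad allowed. I did not measure the angle again afterwards.
- **Hand and bystanders:** The hand ended clear of everything, with wrist force near zero. It never came near the bystanders, but I did not measure their positions again at the end.

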